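Push two proud relays home in their sockets

ROBOT

A 6-joint arm with a two-finger parallel gripper is mounted at the origin on the work surface. World frame = base frame: x ahead of the robot, y to its left, z up, the work surface at z = 0. Lengths are in m, angles in degrees, forces in N, time in s.
With the tool pointing down it reaches from about 0.4 to 0.825 m from the base axis. Payload 7 kg.
Tool frame: the origin (TCP) lies on the centre line of the jaws, within the pads' length; the fingertips stand 14 mm ahead of it and the grasp point (between the pads) lies 5 mm behind it; z points along the fingers, y is the line along which they close (so a half turn about z gives the same grasp; the last joint's range is limited). The gripper opens to 88 mm and grips with 3 to 60 N. Pads are 19 mm wide; open, the fingers measure 130 mm over their backs; the gripper's body (78 mm by 193 mm) begins 47 mm behind the grasp point.
Start: joints at [84.861, 20.546, 0.682, 0, -70.136, -16.507], TCP at [0.249, 0.627, 0.241] pointing down, gripper open.
Joint ranges: [-176.03, 176.03], [-82.01, 121.73], [-58.28, 71.71], [-173.87, 95.51], [-174.79, -0.11], [-173.66, 173.66]. Speed limits (degrees/s): [136.94, 136.94, 172.46, 180, 180, 180].

INTERFACE

Orientations are given as [roll, pitch, yaw] about the fixed x, y, z axes, in that order (R = Rz(yaw) Ry(pitch) Rx(roll)).
In Python, from plant import r gives the robot as it stands.
- The arm moves only by the tool send_rows, never from a script. Its argument "steps" is a list of rows, each an object with "dp": the shift along the tool's x, y, z in mm, a list of three; "roll": the turn about the tool's z in rad; "jaw": the opening in per cent of the stroke, from 0 (shut) to 100 (fully open). In form: [{"dp": [tx, ty, tz], "roll": roll, "jaw": jaw}, ...]. A call has 1 to 5 rows; each row is the pose to reach, as a shift and turn from the pose commanded when the call began, along the tool's axes at that moment; what a row does not reach only later rows make up. A row lasts 1/8 s, in which the tool goes at most 62.5 mm and 10.7 degrees, less where a joint would pass 70% of its speed; a pose out of reach is approached as far as the arm can. A call with a gripper value outside its range is refused whole. The fingers move at their own pace and stop on an object; "newtons" is the grip in N (left out, the last holds). Time passes only in rows, so rows that repeat a pose let the fingers close. It gives the time, the measured TCP pose, the force, the opening and the grip force at its end, in the units of the state.
- r.get_state(): the state, without advancing time (a new reading comes with each control period).
- r.capture(name): name is "scene" or "top" or "wrist"; returns a dict with "image" (480x640x3 uint8, blue, green, red), "K" (3x3 intrinsics, pixels), "rvec" (rotation vector, rad) and "tvec" (3), from world to camera coordinates, as OpenCV has them. Camera axes: x right, y down, z forward; pixel columns grow to the right and rows downward; lengths in m; the calibration is good to about 2 mm. A picture is of the moment at which its call begins. There is no depth.
- r.close_job(): hands the job in; it is judged then, once.
The state is a dict: "time_s": time; "joints": joint angles; "qd": joint speeds; "joint_torque": joint torques, N m; "tcp_pos": TCP position; "eef_rot": TCP orientation; "contact_force": force on the tool from outside, world axes, zero at the start; "moment": the same for the moment, N m; "gripper_width": finger opening in m; "gripper_force": force on a finger pad.
Only numpy, scipy, OpenCV 4.12 (cv2) and the standard library are available. Lean on these libraries where they do the work, as an engineer would, in place of code of your own. Each camera call takes 0.05 s, during which the arm holds its last target. There are 200 camera calls.

TASK

On the metal mounting plate three plug-in relays sit in black sockets; two of them stand proud, with their pins showing. Press each of those two straight down until it is fully home in its socket, and do not touch the third relay, which is already home.

Things in the scene. Friction and masses are not known exactly. Their poses are not given: they have to be found in the camera images.
- proud_relay_1: Relay standing proud: grey block 36 x 36 x 58 mm, white label on its flat top, brass pins below. Origin: centre of its top face; z up. Starts 9 to 12 mm proud (top 96 to 99 mm above the table), pins showing. Press anywhere on top: slides straight down against about 7 N of steady friction, no spring, stays where left; hard stop with its top at 87 mm is fully home.
- proud_relay_2: The second relay standing proud, the same in every way as proud_relay_1, in another socket. Starts 9 to 12 mm proud; slides down against about 7 N to a hard stop with its top 87 mm above the table. Origin: centre of its top face; z up.
- seated_relay: The relay already fully home, otherwise like the other two: top 87 mm above the table, the grey block resting on its socket, no pins showing. Origin: centre of its top face; z up. Not to be touched.
- plate: Aluminium plate 220 (x) x 300 (y) x 3 mm, fixed on the table. Origin: centre of its underside. It carries four fixed black sockets, 74 x 40 x 26 mm, at about x +-55, y +-65 mm; one is empty, and which relay is where varies. Near its short edges a terminal strip (31 mm high) and a metal can (63 mm high); a loose screwdriver lies in the middle.
Not all that is in view belongs to the job. What is shaped like the part that bears proud_relay_1 but brown, purple or red is not meant.

How it is judged:
By the outcome, as a careful person would: the job done as asked, in the order asked, and still so for the second after the job is handed in, with the robot touching nothing.
It also fails if it takes over 35 s, if anything falls off the work surface, if the arm or the gripper's body presses on something with over 40 N, if the wrist force passes 120 N, or if a joint passes its speed limit or range.

## Working session

There is one attempt and no reset: what is moved stays moved. The work goes in short steps, Python scripts to look and compute and a tool call to move; the robot and the scene stay as the last step left them, time stands still between calls to the robot, and variables do not carry over. Pictures are saved under pics/ and viewed, at most 10 in all, crops included, and the job is handed in when it is done.

Besides the shell and the picture viewer there is one more tool, called after "Request:" as name(argument=value, ...), one argument or row to a line, values as JSON. send_rows: Moves the arm, as the interface text tells. Its arguments: {"type":"object","properties":{"steps":{"type":"array","items":{"type":"object","properties":{"dp":{"type":"array","items":{"type":"number"}},"roll":{"type":"number"},"jaw":{"type":"number"}}}},"newtons":{"type":"number"}},"required":["steps"]}

```bash
mkdir -p pics; ls; python3 - <<'E'
from plant import r
import cv2
for n in("scene","top"):
    c=r.capture(n); cv2.imwrite(f"pics/{n}0.png",c["image"]); print(n,c["K"],c["rvec"],c["tvec"])
print(r.get_state())
E
```

```text
pics
scene [[523.15707816   0.         321.81029346]
 [  0.         523.15707816 231.71187852]
 [  0.           0.           1.        ]] [ 1.91365492  1.16954579 -0.61289657] [-0.33592532 -0.20456843  1.29364012]
top [[448.91959815   0.         326.34368438]
 [  0.         448.91959815 242.4137808 ]
 [  0.           0.           1.        ]] [ 2.12260257 -2.0907924   0.18727822] [0.05920141 0.5903527  0.61570522]
{'time_s': 0.1, 'joints': array([ 8.48612183e+01,  2.05884601e+01,  6.37639810e-01, -1.83877731e-02,
       -7.01373144e+01, -1.65062005e+01]), 'qd': array([ 0.02153473, -0.02543254,  0.11276328,  0.04649088,  0.10412089,
       -0.02310553]), 'joint_torque': array([-1.46026614e-03, -5.84162235e+01,  2.93750203e+01,  7.01547191e+00,
        1.00804723e-02, -4.55676729e-05]), 'tcp_pos': array([0.24884814, 0.62698207, 0.23969108]), 'eef_rot': array([ 1.79910586e+02, -8.46906731e-03, -2.16512364e+01]), 'contact_force': array([-0.10488121, -0.41865328,  0.14094456]), 'moment': array([-0.02161078, -0.00669385, -0.03387287]), 'gripper_force': 0.0, 'gripper_width': 0.08828461223323072}
```

View pics/scene0.png

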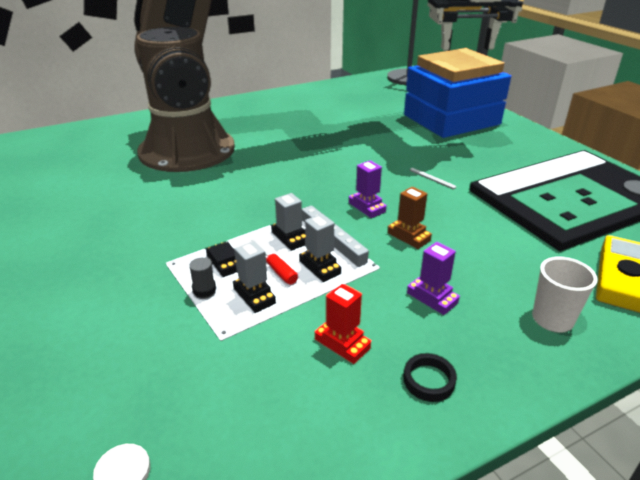

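View pics/top0.png

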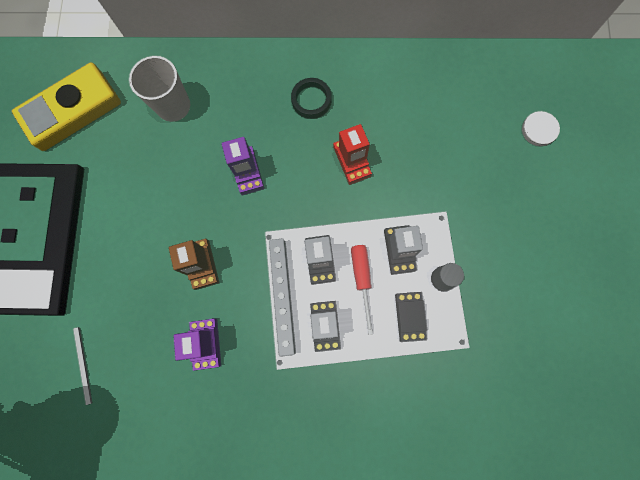

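The scene view shows grey relays at (288,215), (319,240) and (250,265). The top view has them at (319,250), (406,240) and (324,325). The brown, purple and red ones are decoys. I'll enlarge both views to see which relays have pins showing.

```bash
cat > h.py <<'E'
import cv2, numpy as np
def cam(c): return c["K"],cv2.Rodrigues(c["rvec"])[0],np.array(c["tvec"]).ravel()
def ray(c,uv,z):
    K,R,t=cam(c); o=-R.T@t; d=R.T@np.linalg.inv(K)@[uv[0],uv[1],1]
    return o+d*(z-o[2])/d[2]
def tri(c1,p1,c2,p2):
    P=[c["K"]@np.c_[cam(c)[1],cam(c)[2]] for c in(c1,c2)]
    X=cv2.triangulatePoints(*P,np.float64(p1).reshape(2,1),np.float64(p2).reshape(2,1)); return (X[:3]/X[3]).ravel()
E
python3 - <<'E'
import cv2,numpy as np
s=cv2.imread("pics/scene0.png")[180:320,160:390]; t=cv2.imread("pics/top0.png")[205:375,260:475]
s=cv2.resize(s,(790,481),interpolation=cv2.INTER_CUBIC)
t=cv2.resize(t,(759,600),interpolation=cv2.INTER_CUBIC)
cv2.imwrite("pics/sc.png",s);cv2.imwrite("pics/tc.png",t)
E
```

```text
(no output)
```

View pics/sc.png

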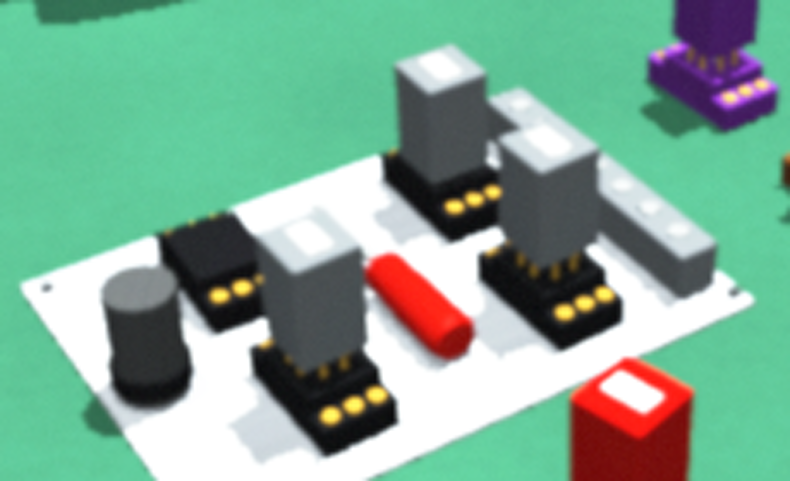

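View pics/tc.png

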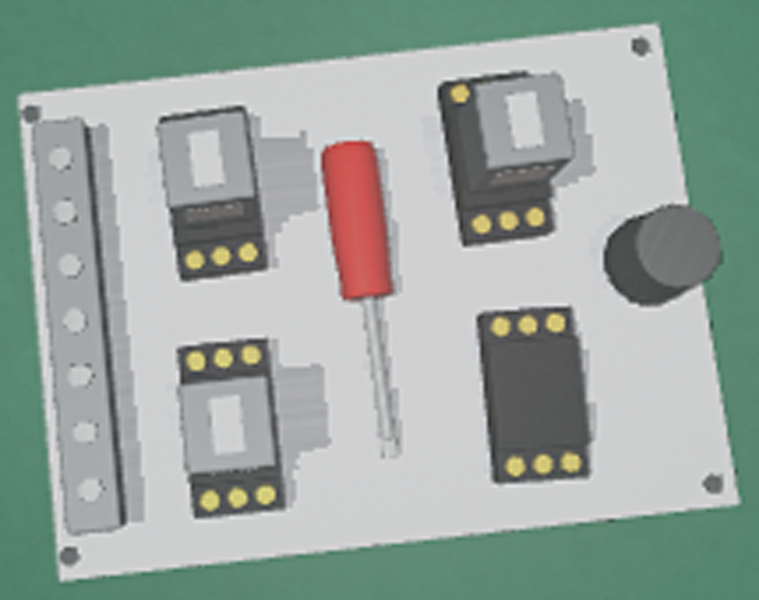

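Pins show on two relays. P1 is at scene (320,221), top (319,249). P2 is at scene (250,249), top (409,239). The third, at scene (288,199), top (324,325), sits flat on its socket, so it is the seated one. Next I'll triangulate the labels.

```bash
python3 - <<'E'
from plant import r
from h import *
s=r.capture("scene");t=r.capture("top")
for n,a,b in(("p1",(320.1,221.3),(318.6,249.3)),("p2",(249.7,249),(408.7,239)),("seat",(288.1,199.5),(324.6,325.4))):
    print(n,tri(s,a,t,b).round(4),ray(t,b,.097).round(4))
x,y=[ray(t,p,.003) for p in((268,237),(447,212))];print(x,y,np.degrees(np.arctan2(*(y-x)[:2][::-1])))
x,y=[ray(t,p,.066) for p in((440,277),(463,277))];print("can",x,y)
st=r.get_state();print(st["tcp_pos"],st["eef_rot"])
E
```

```text
p1 [0.5722 0.0794 0.0982] [0.5718 0.078  0.097 ]
p2 [ 0.5889 -0.0482  0.0965] [ 0.5883 -0.0494  0.097 ]
seat [0.4667 0.0693 0.0857] [0.466  0.0676 0.097 ]
[0.6086381  0.16540345 0.003     ] [ 0.65448898 -0.1283561   0.003     ] -81.1286797488677
can [ 0.53877756 -0.09883705  0.066     ] [ 0.53926572 -0.13220293  0.066     ]
[0.24891377 0.62712852 0.23998526] [ 1.79941821e+02 -7.47952591e-03 -2.16489948e+01]
```

```bash
python3 - <<'E'
from plant import r
from h import *
s=r.capture("scene")
for p,z in(((410,103),0),((441,132),0),((503,120),0)): print(ray(s,p,z).round(3))
b=ray(s,(441,132),0)
K,R,t=cam(s)
for z in(.05,.1,.15,.2):
    q=K@(R@[b[0],b[1],z]+t); print(z,q[:2]/q[2])
E
```

```text
[-0.006  0.675  0.   ]
[0.205 0.626 0.   ]
[0.217 0.829 0.   ]
0.05 [443.52462978 113.96708065]
0.1 [446.15759531  95.16034106]
0.15 [448.90602274  75.5288804 ]
0.2 [451.77767728  55.01723351]
```

The box stack is about 0.15 m high and lies on the -x side, so the path is clear. I'll move with the jaws shut.

Request:
send_rows(
  steps=[
    {"dp": [49,38,0],"roll": 0,"jaw": 0},
    {"dp": [98,76,0],"roll": 0,"jaw": 0},
    {"dp": [147,114,0],"roll": 0,"jaw": 0},
    {"dp": [196,152,0],"roll": 0,"jaw": 0},
    {"dp": [245,190,0],"roll": 0,"jaw": 0},
  ],
  newtons=20,
)

```text
time_s: 0.88
tcp_pos: [0.4073, 0.3586, 0.2408]
eef_rot: [-180.0, -0.0, -21.6]
contact_force: [1.2, 0.1, 0.6]
gripper_width: 0.0436
gripper_force: 0.0
```

Request:
send_rows(
  steps=[
    {"dp": [49,38,0],"roll": 0,"jaw": 0},
    {"dp": [98,76,0],"roll": 0,"jaw": 0},
    {"dp": [147,114,0],"roll": 0,"jaw": 0},
    {"dp": [196,152,0],"roll": 0,"jaw": 0},
    {"dp": [245,190,0],"roll": 0,"jaw": 0},
  ],
)

```text
time_s: 1.5
tcp_pos: [0.565, 0.0916, 0.2408]
eef_rot: [-180.0, -0.0, -21.6]
contact_force: [0.5, 0.6, -0.6]
gripper_width: 0.0006
gripper_force: 0.0
```

```bash
cat > go.py <<'E'
import sys
from plant import r
import numpy as np
from scipy.spatial.transform import Rotation as Ro
s=r.get_state(); R=Ro.from_euler("xyz",s["eef_rot"],degrees=True).as_matrix()
for g in((.572,.079,.16),(.5886,-.0488,.16)): print("dp mm",(1000*R.T@(np.array(g)-s["tcp_pos"])).round(1))
print(s["time_s"],s["tcp_pos"],s["eef_rot"],s["joints"].round(1),s["gripper_width"],s["contact_force"])
E
python3 go.py
```

```text
dp mm [11.1  9.2 80.8]
dp mm [ 73.6 121.9  80.8]
1.5 [0.56504412 0.09160676 0.24082045] [-1.79973540e+02 -2.22036091e-02 -2.16307957e+01] [ 28.8  10.9 -12.6   0.  -66.5  39.6] 0.0005734878366437937 [ 0.54961378  0.62925593 -0.62489127]
```

Request:
send_rows(
  steps=[
    {"dp": [11,9,40],"roll": 0,"jaw": 0},
    {"dp": [11,9,80],"roll": 0,"jaw": 0},
    {"dp": [11,9,105],"roll": 0,"jaw": 0},
    {"dp": [11,9,110],"roll": 0,"jaw": 0},
    {"dp": [11,9,110],"roll": 0,"jaw": 0},
  ],
)

```text
time_s: 2.12
tcp_pos: [0.5715, 0.0812, 0.1311]
eef_rot: [-180.0, -0.0, -21.6]
contact_force: [0.3, -0.2, 1.0]
gripper_width: 0.0009
gripper_force: 0.0
```

```bash
python3 - <<'E'
from plant import r
import cv2,numpy as np
s=r.capture("scene")["image"][120:310,200:400];t=r.capture("top")["image"][155:345,220:420]
cv2.imwrite("pics/a.png",cv2.resize(np.hstack([s,t]),(800,380),interpolation=cv2.INTER_CUBIC))
E
python3 go.py
```

```text
dp mm [  1.    2.2 -28.1]
dp mm [ 63.5 114.9 -28.1]
2.225 [0.57196409 0.08142404 0.13192052] [-1.79921965e+02 -9.15847889e-02 -2.16204220e+01] [ 27.5  16.8 -20.2   0.  -52.9  40.9] 0.00048030460940772825 [ 0.55333676  0.77438409 -0.51610855]
```

View pics/a.png

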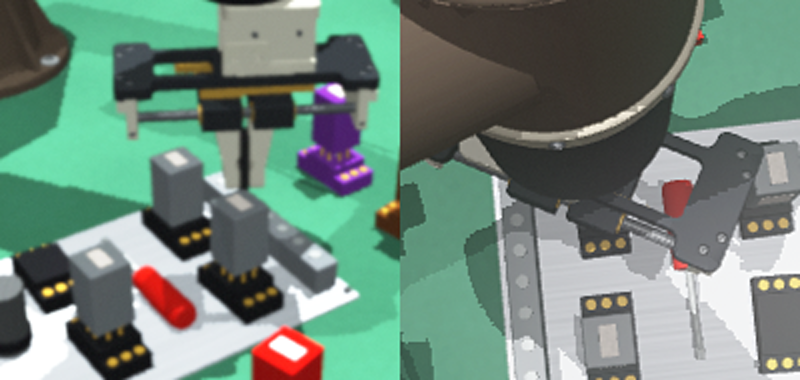

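The crop shows the shut fingertips right above P1, with the label at scene (320,221) and the tips just above it. I'll press slowly and watch the force.

Request:
send_rows(
  steps=[
    {"dp": [1,2,10],"roll": 0,"jaw": 0},
    {"dp": [1,2,16],"roll": 0,"jaw": 0},
    {"dp": [1,2,19],"roll": 0,"jaw": 0},
    {"dp": [1,2,22],"roll": 0,"jaw": 0},
    {"dp": [1,2,24],"roll": 0,"jaw": 0},
  ],
)

```text
time_s: 2.85
tcp_pos: [0.5711, 0.0786, 0.1069]
eef_rot: [180.0, 0.0, -21.6]
contact_force: [-4.0, 0.6, 7.0]
gripper_width: 0.0002
gripper_force: 3.3
```

Request:
send_rows(
  steps=[
    {"dp": [0,0,2],"roll": 0,"jaw": 0},
    {"dp": [0,0,4],"roll": 0,"jaw": 0},
    {"dp": [0,0,5],"roll": 0,"jaw": 0},
    {"dp": [0,0,6],"roll": 0,"jaw": 0},
    {"dp": [0,0,6],"roll": 0,"jaw": 0},
  ],
)

```text
time_s: 3.48
tcp_pos: [0.5711, 0.0786, 0.1013]
eef_rot: [180.0, 0.0, -21.6]
contact_force: [-4.2, -0.7, 8.0]
gripper_width: 0.0002
gripper_force: 4.3
```

Request:
send_rows(
  steps=[
    {"dp": [0,0,0.5],"roll": 0,"jaw": 0},
    {"dp": [0,0,1],"roll": 0,"jaw": 0},
    {"dp": [0,0,1],"roll": 0,"jaw": 0},
  ],
)

```text
time_s: 3.85
tcp_pos: [0.5711, 0.0786, 0.1012]
eef_rot: [180.0, -0.0, -21.6]
contact_force: [-6.8, -0.3, 16.4]
gripper_width: 0.0001
gripper_force: 8.1
```

Request:
send_rows(
  steps=[
    {"dp": [0,0,0.5],"roll": 0,"jaw": 0},
    {"dp": [0,0,1],"roll": 0,"jaw": 0},
    {"dp": [0,0,1],"roll": 0,"jaw": 0},
  ],
)

```text
time_s: 4.22
tcp_pos: [0.5712, 0.0786, 0.1011]
eef_rot: [180.0, -0.0, -21.6]
contact_force: [-10.6, 1.3, 23.2]
gripper_width: 0.0006
gripper_force: 12.0
```

The force is rising with no travel, so P1 is home. Next I'll lift straight up and go to P2.

Request:
send_rows(
  steps=[
    {"dp": [0,0,-20],"roll": 0,"jaw": 0},
    {"dp": [0,0,-60],"roll": 0,"jaw": 0},
    {"dp": [21,37,-60],"roll": 0,"jaw": 0},
    {"dp": [42,75,-60],"roll": 0,"jaw": 0},
    {"dp": [63,112,-60],"roll": 0,"jaw": 0},
  ],
)

```text
time_s: 4.85
tcp_pos: [0.5887, -0.0496, 0.1586]
eef_rot: [-180.0, -0.0, -21.6]
contact_force: [-0.3, -0.5, 0.1]
gripper_width: 0.0005
gripper_force: 0.0
```

Request:
send_rows(
  steps=[
    {"dp": [0,0,15],"roll": 0,"jaw": 0},
    {"dp": [0,0,30],"roll": 0,"jaw": 0},
    {"dp": [0,0,30],"roll": 0,"jaw": 0},
  ],
)

```text
time_s: 5.22
tcp_pos: [0.5874, -0.048, 0.1267]
eef_rot: [179.9, 0.2, -21.6]
contact_force: [0.2, -0.1, -0.3]
gripper_width: 0.0008
gripper_force: 0.0
```

```bash
python3 - <<'E'
from plant import r
import cv2,numpy as np
s=r.capture("scene")["image"][120:310,160:410]
cv2.imwrite("pics/b.png",cv2.resize(s,(750,570),interpolation=cv2.INTER_CUBIC))
E
python3 go.py
```

```text
dp mm [ -61.7 -112.   -32.3]
dp mm [  0.7   0.7 -32.3]
5.275 [ 0.58811508 -0.04786972  0.12770205] [ 1.79935026e+02  8.75956182e-02 -2.15774484e+01] [ 14.3  18.2 -18.7   0.  -53.2  54.1] 0.0009572758544902983 [0.64696038 0.37428146 0.50650246]
```

View pics/b.png

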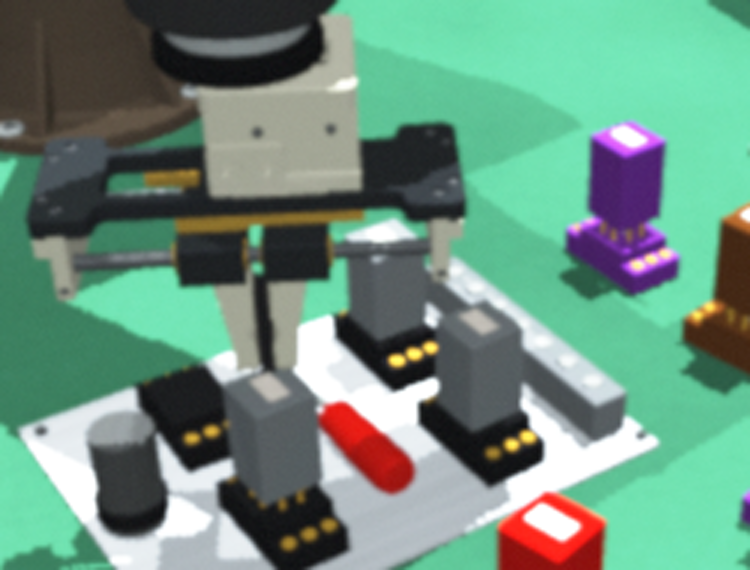

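P1 is home with no pins left in view. The tips are above P2's label at crop (270,388). Pressing P2 now.

Request:
send_rows(
  steps=[
    {"dp": [0,0,10],"roll": 0,"jaw": 0},
    {"dp": [0,0,14],"roll": 0,"jaw": 0},
    {"dp": [0,0,17],"roll": 0,"jaw": 0},
    {"dp": [0,0,19],"roll": 0,"jaw": 0},
    {"dp": [0,0,21],"roll": 0,"jaw": 0},
  ],
)

```text
time_s: 5.9
tcp_pos: [0.5886, -0.0484, 0.1083]
eef_rot: [-180.0, -0.0, -21.6]
contact_force: [-3.5, 2.2, 5.8]
gripper_width: 0.0005
gripper_force: 3.3
```

Request:
send_rows(
  steps=[
    {"dp": [0,0,2],"roll": 0,"jaw": 0},
    {"dp": [0,0,4],"roll": 0,"jaw": 0},
    {"dp": [0,0,5],"roll": 0,"jaw": 0},
    {"dp": [0,0,6],"roll": 0,"jaw": 0},
    {"dp": [0,0,6],"roll": 0,"jaw": 0},
  ],
)

```text
time_s: 6.52
tcp_pos: [0.5886, -0.0484, 0.1022]
eef_rot: [-180.0, -0.0, -21.6]
contact_force: [-2.3, 0.9, 4.7]
gripper_width: 0.0004
gripper_force: 2.5
```

Request:
send_rows(
  steps=[
    {"dp": [0,0,0.5],"roll": 0,"jaw": 0},
    {"dp": [0,0,1],"roll": 0,"jaw": 0},
    {"dp": [0,0,1.5],"roll": 0,"jaw": 0},
    {"dp": [0,0,2],"roll": 0,"jaw": 0},
    {"dp": [0,0,2],"roll": 0,"jaw": 0},
  ],
)

```text
time_s: 7.15
tcp_pos: [0.5887, -0.0484, 0.1013]
eef_rot: [-180.0, -0.0, -21.6]
contact_force: [-5.0, 2.3, 13.5]
gripper_width: 0.0007
gripper_force: 6.6
```

Request:
send_rows(
  steps=[
    {"dp": [0,0,0.5],"roll": 0,"jaw": 0},
    {"dp": [0,0,1],"roll": 0,"jaw": 0},
    {"dp": [0,0,1.3],"roll": 0,"jaw": 0},
    {"dp": [0,0,1.3],"roll": 0,"jaw": 0},
  ],
)

```text
time_s: 7.65
tcp_pos: [0.5887, -0.0484, 0.1011]
eef_rot: [-180.0, -0.1, -21.6]
contact_force: [-9.5, 3.8, 23.3]
gripper_width: 0.0005
gripper_force: 11.4
```

P2 is home too, at the same height and force as P1. Now I'll lift clear and check.

Request:
send_rows(
  steps=[
    {"dp": [0,0,-20],"roll": 0,"jaw": 0},
    {"dp": [0,0,-60],"roll": 0,"jaw": 0},
    {"dp": [0,0,-110],"roll": 0,"jaw": 0},
    {"dp": [0,0,-140],"roll": 0,"jaw": 0},
    {"dp": [0,0,-140],"roll": 0,"jaw": 0},
  ],
)

```text
time_s: 8.28
tcp_pos: [0.5901, -0.0485, 0.2415]
eef_rot: [-179.8, -0.3, -21.6]
contact_force: [0.2, 0.0, -0.7]
gripper_width: 0.0007
gripper_force: 0.0
```

```bash
python3 - <<'E'
from plant import r
import cv2,numpy as np
s=r.capture("scene")["image"][160:350,160:410]
cv2.imwrite("pics/c.png",cv2.resize(s,(750,570),interpolation=cv2.INTER_CUBIC))
E
python3 go.py
```

```text
dp mm [ -63.1 -112.    79.5]
dp mm [-0.5  0.6 79.5]
8.325 [ 0.58906184 -0.04844172  0.23948034] [-1.79901279e+02 -1.25055562e-01 -2.16518813e+01] [ 14.2  12.7 -10.5  -0.  -66.7  54.1] 0.0004399901569398876 [ 0.89274548 -0.20552341 -0.81453411]
```

View pics/c.png

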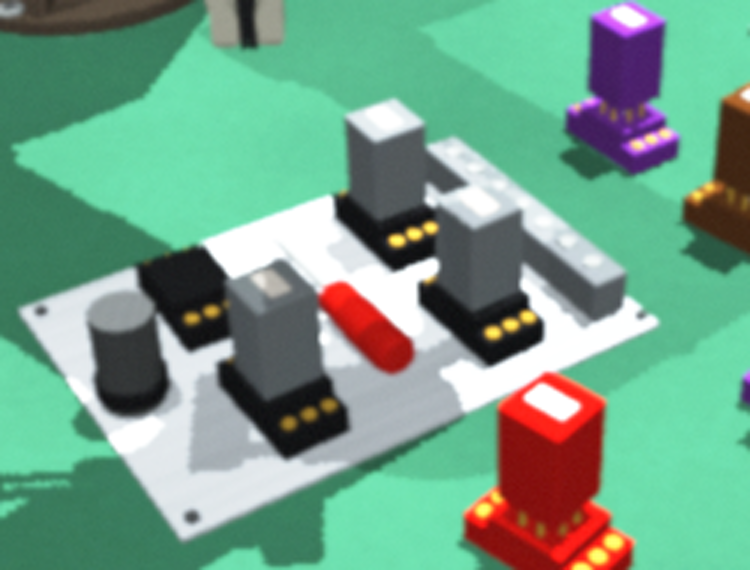

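All three grey relays, at crop (275,330), (478,245) and (385,160), now sit flat with no pins showing, and the gripper is clear. Handing in.

```bash
python3 -c "
from plant import r
print(r.close_job())"
```

```text
the job is handed in; nothing more can be done
None
```

I pressed both proud relays down to their hard stops, left the seated relay untouched, and handed the job in after about 8 s of robot time; the final picture shows no pins on any relay.

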